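# Walk the vial block round into the temperature-check dock

### The job

The heavy aluminium vial block stands askew in front of the temperature-check dock. Without gripping or lifting anything, push it round by its corners with the fingertips until its back face (the side with the blue line along its top edge) sits flush against the dock's long fence, so that both spring probes are pressed in, and its left end is up against the end stop. The two vials ride along standing in their holes, the bottle, tube and vial standing round about stay where they are, and at the end the fingers are clear of the block.

Things in the scene. Friction and masses are not known exactly. Their poses are not given: they have to be found in the camera images.
- vial_block: Loose aluminium block, 90 mm front to back (x) by 120 mm wide (y) by 40 mm high, about 0.8 kg; sliding it takes 3 to 7 N, more if the finger also bears down. Origin: centre of its underside, z up. +x side = back face (blue line on top along that edge), +y = left end. Six vial holes. Starts 14 to 19 cm before the fence, turned 0.5 to 1.15 rad anticlockwise (from above) from facing it.
- back_left (a point): The left end of the block's back face: block frame x = +45 mm, y = +60 mm, 18 mm above the table.
- back_right (a point): The right end of the block's back face: block frame x = +45 mm, y = -60 mm, 18 mm above the table.
- dock: Dark steel L fixed to the table, 34 mm high. Origin: inner corner at table height, z up, yaw within 0.15 rad of the world's. +x points into the fence (away from the robot), +y to the end stop (left). Fence face: plane x = 0, y = 0 to -160 mm, grey probe head behind it. End-stop face: plane y = 0, x = 0 to -45 mm; the stop is 22 mm thick.
- seat (a point): Where the block's origin lies when fully home: dock frame x = -45 mm, y = -60 mm, z = 0; axes as the dock's (block and dock x axes then point the same way).
- probe_left (a joint): Left brass spring probe in the fence (dock y = -25 mm, 18 mm above the table, round dome nose 18 mm wide standing 4 mm out of the fence). Value in m: 0 = out, 0.004 = pressed in flush with the fence; springs out with about 0.5 N.
- probe_right (a joint): Right brass spring probe, the same, at dock y = -95 mm.
- vial_red: Glass vial with red cap, 22 mm across, 51 mm tall, standing loose in the back middle hole of the block, 21 mm of it showing (top 61 mm above the table). Origin: centre of its foot.
- vial_black: Glass vial with black cap, same size, standing loose in the front right hole of the block. Origin: centre of its foot.
- tube_50: Skirted plastic tube with blue cap, 34 mm across, 110 mm tall, standing to the right of the work. Origin: centre of its foot.
- reagent_bottle: Dark-tinted clear bottle with black cap, 49 mm across, 94 mm tall, standing behind the dock. Origin: centre of its foot.
- dc_adapter: Black power adapter fixed to the table left of the block, 50 x 91 x 32 mm; an obstacle only. Origin: centre of its underside.
- vial_grey: Glass vial with grey cap, 22 mm across, 51 mm tall, standing to the right of the dock. Origin: centre of its foot.

How it is judged:
At the end, for the whole second after the job is handed in: Both ends of the back face within 2.5 mm of the fence, left end within 4 mm of the end stop, both probes pressed in over half of their 4 mm; block flat and at rest, its vials upright and down in their holes; the standing bottle, tube and vial upright and within 20 mm of their places (x of each of back_left, back_right in the frame of dock above -0.0025 m and y of back_left in the frame of dock above -0.004 m and value of joint each of probe_left, probe_right above 0.002 m and height (world z) of vial_block below 0.003 m and linear speed of vial_block below 0.01 m/s and z of each of vial_red, vial_black in the frame of vial_block below 0.014 m and angle between each of vial_red, vial_black, tube_50, reagent_bottle, vial_grey's own z axis and vertical below 0.2 rad and distance of each of tube_50, reagent_bottle, vial_grey from where it was at the start of the episode below 0.02 m); the robot touches nothing.
It fails at once if a vial, the bottle or the tube is gripped (finger force over 8 N) (contact force between the fingers and vial_red above 8 N or contact force between the fingers and vial_black above 8 N or contact force between the fingers and tube_50 above 8 N or contact force between the fingers and reagent_bottle above 8 N or contact force between the fingers and vial_grey above 8 N).
It fails at once if the block is lifted or tipped (more than 6 mm or 0.1 rad) (height (world z) of vial_block above 0.006 m or angle between vial_block's own z axis and vertical above 0.1 rad).
It fails at once if a vial is lifted or knocked out of the block (z of any of vial_red, vial_black in the frame of vial_block above 0.018 m or angle between any of vial_red, vial_black's own z axis and vertical above 0.35 rad).
It fails at once if the bottle, the tube or the separate vial is knocked over, lifted or shifted by more than 20 mm (distance of any of tube_50, reagent_bottle, vial_grey from where it was at the start of the episode above 0.02 m or angle between any of tube_50, reagent_bottle, vial_grey's own z axis and vertical above 0.35 rad).
It also fails if it takes over 72 s, if anything falls off the work surface, if the arm or the gripper's body presses on something with over 40 N, if the wrist force passes 120 N, or if a joint passes its speed limit or range.

### The arm

A 7-joint arm with a two-finger parallel gripper is mounted at the origin on a cart in front of the work surface, level with it; the furniture and walls round the work are solid. World frame = base frame: x ahead of the robot, y to its left, z up, the work surface at z = 0. Lengths are in m, angles in rad, forces in N, time in s.
With the tool pointing down it reaches from about 0.425 to 0.925 m from the base axis. Payload 6.8 kg.
Tool frame: the origin (TCP) lies between the finger pads; the fingertips stand r.tip_extent ahead of it and the grasp point (between the pads) lies 5 mm behind it (r.tip_extent is the distance from the TCP to the fingertips, in m); y points along the fingers, x is the direction in which the jaws open and shut, and the axes are right-handed (so a half turn about y gives the same grasp; the last joint's range is limited). The gripper opens to 85 mm and grips with 20 to 120 N. Pads are 22 mm wide; open, the fingers measure 114 mm over their backs; the gripper's body (76 mm by 85 mm) begins 54 mm behind the grasp point. The pads swing forward as they close: fully open they stand 13 mm farther back than shut.
Start: joints at [-1.31, 0.477, 0.022, 1.555, -0.011, 1.109, -0.083], TCP at [0.243, 0.63, 0.245] pointing down, gripper open.
Joint ranges: [-2.96, 2.96], [-0.34, 2.1], [-1.41, 1.46], [0.24, 2.44], [-1.37, 4.51], [0.17, 1.92], [-2.96, 2.96]. Speed limits (rad/s): [2.39, 2.39, 3.14, 3.14, 3.14, 3.14, 3.14].

### API

Orientations are given as a rotation vector (axis times angle).
In Python, from bench import r gives the robot as it stands.
- The arm moves only by the tool send_rows, never from a script. Its argument "plan" is a list of rows, each a list of 5 numbers: the shift along the tool's x, y, z in cm, then the turn about the tool's y in degrees, then the opening, from 0 (shut) to 1 (fully open). In form: [[dx, dy, dz, spin, grip], ...]. A call has 1 to 12 rows; each row shifts and turns the commanded pose from where the row before left it, along the tool's axes as they then stand; what a row does not reach is not made up. A row lasts 1/8 s, in which the tool goes at most 62.5 mm and 10.7 degrees, less where a joint would pass 70% of its speed; a pose out of reach is approached as far as the arm can. A call is refused whole if a number of a shift passes 6.25 or a number of a turn 10.7, either way. A call with a gripper value outside its range is refused whole. The fingers move at their own pace and stop on an object; "force" is the grip in N (left out, the last holds). Time passes only in rows, so rows that do not move let the fingers close. It gives the time, the measured TCP pose, the force and the opening at its end, in the units of the state.
- r.get_obs(): the state, without advancing time (a new reading comes with each control period).
- r.grab_frame(name): name is "side" or "top"; returns a dict with "image" (420x560x3 uint8, red, green, blue), "camera_matrix" (3x3 intrinsics, pixels), "D" ([k1, k2, p1, p2, k3] as OpenCV has them; the pictures are not rectified), "cam_to_world" (4x4, takes a point from camera to world coordinates). Camera axes: x right, y down, z forward; pixel columns grow to the right and rows downward; lengths in m; the calibration is good to about 2 mm. A picture is of the moment at which its call begins. There is no depth.
- r.hand_in(): hands the job in, once; it reports no verdict.
Trained networks look in the newest picture that a camera, given by its name, has taken for a name from the list of things; names that differ only in an ending like _2 or _b are one class to them, and where a whole thing is asked for, a point or a joint stands for the part that bears it (a point fixed in the world has none). Each returns a list of dicts, best first, with "p" (0 to 1); they miss things now and then, are a little off and sometimes report something else, mostly with a low value. They report only what shows in the picture. A call takes as long as a camera call.
- r.recognise(camera, target): "rect" ([left, top, right, bottom] in pixels, round what is visible of it).
The state is a dict: "clock": time; "joints": joint angles; "qvel": joint speeds; "tau": joint torques, N m; "tcp_pos": TCP position; "orientation": TCP orientation; "contact_force": force on the tool from outside, world axes, zero at the start; "moment": the same for the moment, N m; "grip_width": finger opening in m.
Only numpy, scipy, OpenCV 4.12 (cv2) and the standard library are available. Lean on these libraries where they do the work, as an engineer would, in place of code of your own. Each camera call takes 0.05 s, during which the arm holds its last target.

## Working session

There is one attempt and no reset: what is moved stays moved. The work goes in short steps, Python scripts to look and compute and a tool call to move; the robot and the scene stay as the last step left them, time stands still between calls to the robot, and variables do not carry over. Pictures are saved under pics/ and viewed, and the job is handed in when it is done.

Besides the shell and the picture viewer there is one more tool, called by a JSON object that holds its "method" and its "body", one argument or row to a line. send_rows: Moves the arm, as the interface text tells. Its arguments: {"type":"object","properties":{"plan":{"type":"array","items":{"type":"array","items":{"type":"number"}}},"force":{"type":"number"}},"required":["plan"]}

```bash
ls; mkdir -p pics; python3 - <<'E'
from bench import r
import cv2
o=r.get_obs();print({k:(v if not hasattr(v,'round') else v) for k,v in o.items()});print(r.tip_extent)
for n in("top","side"):
    f=r.grab_frame(n);cv2.imwrite(f"pics/{n}0.png",f["image"][:,:,::-1]);print(n,f["camera_matrix"],f["D"],f["cam_to_world"])
    for t in["vial_block","dock","vial_red","vial_black","tube_50","reagent_bottle","dc_adapter","vial_grey","probe_left"]:
        print(t,[(d["p"],d["rect"]) for d in r.recognise(n,t)][:2])
E
```

```text
pics
{'clock': 0.0, 'joints': array([-1.3101087 ,  0.47784176,  0.02231995,  1.5564436 , -0.01151343,
        1.10926582, -0.08310688]), 'qvel': array([ 0.00078155, -0.00058801, -0.00054188,  0.00012542, -0.00089917,
        0.00116237, -0.00076713]), 'tau': array([-4.58142003e-04, -5.96446145e+01,  1.60819240e+00, -2.81199700e+01,
        1.25498255e-02,  9.34605167e-03,  9.61676221e-06]), 'tcp_pos': array([0.24312344, 0.62909988, 0.24430067]), 'orientation': array([-1.36254501, -0.93237527,  0.93475469]), 'contact_force': array([0.61316417, 0.07960785, 0.21065471]), 'moment': array([ 0.01469499, -0.00932517, -0.02183616]), 'grip_width': 0.08542625005156818}
0.014
top [[506.63421991   0.         280.79833492]
 [  0.         506.63421991 200.49276219]
 [  0.           0.           1.        ]] [-0.01931821  0.          0.          0.          0.        ] [[ 0.00392429 -0.99743563  0.07146156  0.54023933]
 [-0.99993984 -0.00464607 -0.00993682 -0.16282163]
 [ 0.01024335 -0.07141826 -0.99739386  1.08017134]
 [ 0.          0.          0.          1.        ]]
vial_block [(0.96, [252.0, 2
[... 558 characters left out ...]
 0.           1.        ]] [-0.05421192  0.          0.          0.          0.        ] [[-0.9990201  -0.03153783  0.0310518   0.57124556]
 [-0.04418852  0.67119817 -0.73995972  0.6804375 ]
 [ 0.00249481 -0.74060677 -0.67193407  0.83121337]
 [ 0.          0.          0.          1.        ]]
vial_block [(0.97, [300.4, 193.2, 366.5, 249.5])]
dock [(0.61, [223.6, 190.5, 273.4, 259.4])]
vial_red [(0.46, [324.5, 201.3, 334.6, 216.0])]
vial_black []
tube_50 [(0.85, [303.9, 125.2, 317.2, 166.5]), (0.7, [323.8, 204.3, 333.1, 217.1])]
reagent_bottle [(0.98, [178.6, 229.8, 203.8, 269.6])]
dc_adapter [(0.77, [308.4, 303.9, 361.9, 335.2])]
vial_grey [(0.54, [252.4, 147.2, 262.5, 167.4])]
probe_left []
```

```bash
python3 - <<'E'
import cv2
a=cv2.imread("pics/top0.png")[90:310,130:430];cv2.imwrite("pics/top0c.png",cv2.resize(a,None,fx=2.66,fy=2.66,interpolation=cv2.INTER_CUBIC))
a=cv2.imread("pics/side0.png")[110:350,160:460];cv2.imwrite("pics/side0c.png",cv2.resize(a,None,fx=2.5,fy=2.5,interpolation=cv2.INTER_CUBIC))
E
```

```text
(no output)
```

View pics/top0c.png

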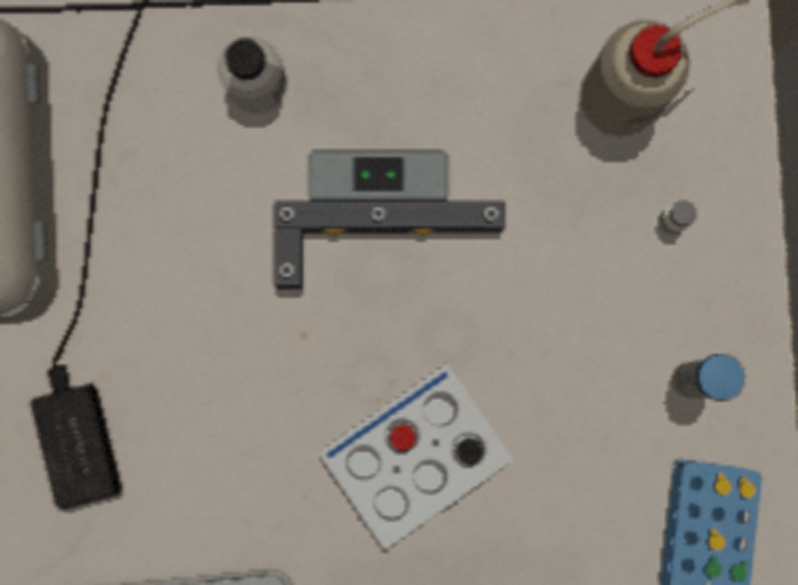

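View pics/side0c.png

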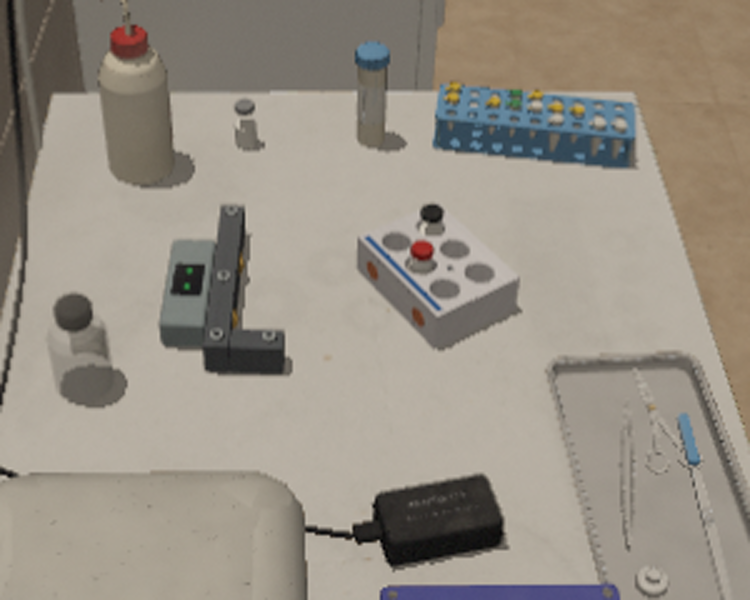

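View pics/top0.png

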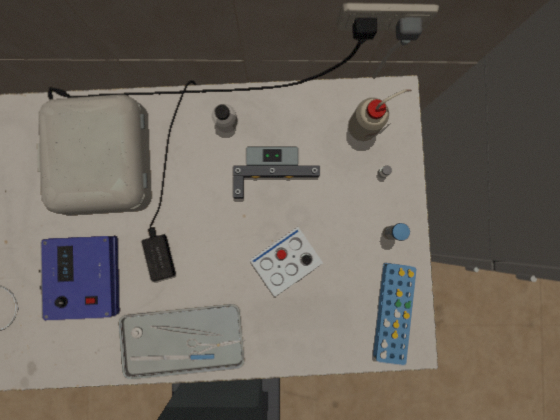

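```bash
cat > h.py <<'E'
import numpy as np, cv2
from bench import r
def ray(f,px):
    u=cv2.undistortPoints(np.array([[px]],float),f["camera_matrix"],np.array(f["D"]))[0,0]
    T=np.array(f["cam_to_world"]);return T[:3,3],T[:3,:3]@np.array([u[0],u[1],1])
def w(f,px,z):
    o,d=ray(f,px);return (o+d*(z-o[2])/d[2])[:2]
def proj(f,P):
    T=np.linalg.inv(np.array(f["cam_to_world"]));rv=cv2.Rodrigues(T[:3,:3])[0]
    return cv2.projectPoints(np.array(P,float).reshape(-1,3),rv,T[:3,3],f["camera_matrix"],np.array(f["D"]))[0][:,0]
def crop(img,x0,y0,x1,y1,s,name,lines=[]):
    a=cv2.resize(np.ascontiguousarray(img[y0:y1,x0:x1,::-1]),None,fx=s,fy=s,interpolation=cv2.INTER_CUBIC)
    for p,q,c in lines:
        P=tuple(int(round(v)) for v in (np.array(p)+.5-[x0,y0])*s-.5);Q=tuple(int(round(v)) for v in (np.array(q)+.5-[x0,y0])*s-.5)
        cv2.line(a,P,Q,c,1)
    cv2.imwrite(name,a)
def boxlines(f,pose,pts,zs,c):
    x,y,t=pose;R=np.array([[np.cos(t),-np.sin(t)],[np.sin(t),np.cos(t)]])
    g=np.array(pts)@R.T+[x,y];L=[]
    for z in zs:
        p=proj(f,np.c_[g,np.full(len(g),z)]);L+=[(p[i],p[(i+1)%len(p)],c) for i in range(len(p))]
    return L
BLK=[(.045,.06),(.045,-.06),(-.045,-.06),(-.045,.06)]
DOCK=[(0,0),(0,-.16),(.022,-.16),(.022,.022),(-.045,.022),(-.045,0)]
E
python3 - <<'E'
from h import *
f=r.grab_frame("top");s=r.grab_frame("side")
c=lambda x,y:((x+.5)/2.66-.5+130,(y+.5)/2.66-.5+90)
C=[w(f,c(*p),.04) for p in [(321,458),(447,368),(511,460),(386,550)]]
C=np.array(C);print(C,C.mean(0))
print([np.linalg.norm(C[i]-C[i-1]) for i in range(4)])
back=C[0]-C[1];print("yaw",np.arctan2(-back[0],back[1]))
D=np.array([w(f,c(*p),.034) for p in [(302,231),(505,231),(505,202),(275,202),(275,288),(302,288)]]);print(D)
c2=lambda x,y:((x+.5)/2.5-.5+160,(y+.5)/2.5-.5+110)
S=np.array([w(s,c2(*p),.04) for p in [(440,312),(359,238),(433,206),(518,279)]]);print("side",S,S.mean(0))
b=S[0]-S[1];print(np.arctan2(-b[0],b[1]))
for n,px,z in [("tube",(720,377),.11),("grey",(683,213),.051),("bottle",(245,58),.094)]:print(n,w(f,c(*px),z))
print(D[0],w(s,c2(241,332),.034),w(s,c2(283,332),.034))
for p in [(35,402),(95,385),(120,492),(70,510)]: print("adp",w(f,c(*p),.032))
E
```

```text
[[ 0.48893645 -0.11158301]
 [ 0.55828714 -0.20814741]
 [ 0.48790064 -0.25744327]
 [ 0.41920912 -0.16176383]] [ 0.48858334 -0.18473438]
[np.float64(0.08590701677076486), np.float64(0.1188873449641121), np.float64(0.08593218931347213), np.float64(0.11778403947298921)]
yaw 0.622823818800514
[[ 0.66470823 -0.09503277]
 [ 0.66552469 -0.25360381]
 [ 0.68836884 -0.25364294]
 [ 0.68740692 -0.07372507]
 [ 0.6199932  -0.07445193]
 [ 0.62009173 -0.09544741]]
side [[ 0.49180275 -0.11603078]
 [ 0.56175892 -0.20688499]
 [ 0.49408723 -0.25451566]
 [ 0.42266586 -0.15982834]] [ 0.49257869 -0.18431494]
0.6561678570110391
tube [ 0.55134155 -0.40210755]
grey [ 0.67820187 -0.38963026]
bottle [ 0.78664848 -0.0553682 ]
[ 0.66470823 -0.09503277] [ 0.65880076 -0.09052229] [ 0.62359981 -0.09217624]
adp [0.53073736 0.11060414]
adp [0.54408976 0.0643982 ]
adp [0.46184199 0.04354569]
adp [0.44790203 0.08181059]
```

```bash
cat >> h.py <<'E'
from scipy.optimize import minimize
def _edge(img):
    g=cv2.GaussianBlur(img.astype(np.float32),(0,0),.8);gx=cv2.Sobel(g,cv2.CV_32F,1,0);gy=cv2.Sobel(g,cv2.CV_32F,0,1)
    return np.sqrt((gx**2+gy**2)).max(2)
def fit(frames,pose,pts,z,edges=None):
    # top outline of the shape at height z, max mean gradient
    Es=[_edge(f["image"]) for f in frames];pts=np.array(pts,float);n=len(pts)
    S=[]
    for i in (edges or range(n)):
        for t in np.linspace(.06,.94,40): S.append(pts[i]*(1-t)+pts[(i+1)%n]*t)
    S=np.array(S)
    def cost(p,k=1):
        x,y,t=p;R=np.array([[np.cos(t),-np.sin(t)],[np.sin(t),np.cos(t)]]);g=S@R.T+[x,y];c=0
        for f,E in zip(frames,Es):
            q=proj(f,np.c_[g,np.full(len(g),z)]).astype(np.float32)
            c-=np.minimum(cv2.remap(E,q[:,:1],q[:,1:],cv2.INTER_LINEAR),250).mean()
        return c
    best=None
    for dx in (-.006,-.003,0,.003,.006):
        for dy in (-.006,-.003,0,.003,.006):
            for dt in (-.06,-.03,0,.03,.06):
                p=np.array(pose)+[dx,dy,dt];c=cost(p)
                if best is None or c<best[0]:best=(c,p)
    m=minimize(cost,best[1],method="Nelder-Mead",options=dict(initial_simplex=best[1]+np.array([[0,0,0],[.003,0,0],[0,.003,0],[0,0,.03]])))
    return m.x,m.fun
def look(tag,bp,dp):
    f=r.grab_frame("top");s=r.grab_frame("side")
    L=lambda q:boxlines(q,bp,BLK,[.04],(0,0,255))+boxlines(q,dp,DOCK,[.034],(0,255,0))
    crop(f["image"],200,140,400,300,4,f"pics/{tag}_t.png",L(f))
    crop(s["image"],200,170,400,290,4,f"pics/{tag}_s.png",L(s))
E
python3 - <<'E'
from h import *
f=r.grab_frame("top");s=r.grab_frame("side")
for fs in ([f],[s],[f,s]):
    print(fit(fs,(.49,-.185,.64),BLK,.04),fit(fs,(.664,-.095,.005),DOCK,.034))
b=fit([f],(.49,-.185,.64),BLK,.04)[0];d=fit([f],(.664,-.095,.005),DOCK,.034)[0]
look("a",b,d)
E
```

```text
(array([ 0.48378203, -0.19000874,  0.6067443 ]), np.float64(-99.6226577758789)) (array([ 0.65902884, -0.09481386,  0.03737877]), np.float64(-178.5554962158203))
(array([ 0.48395559, -0.19119109,  0.60220355]), np.float64(-130.14625549316406)) (array([ 0.66820852, -0.09494416,  0.00121544]), np.float64(-163.7287139892578))
(array([ 0.4839117 , -0.19042986,  0.60759738]), np.float64(-227.5136260986328)) (array([ 0.66828619, -0.09464713,  0.00490693]), np.float64(-321.35858154296875))
```

View pics/a_t.png

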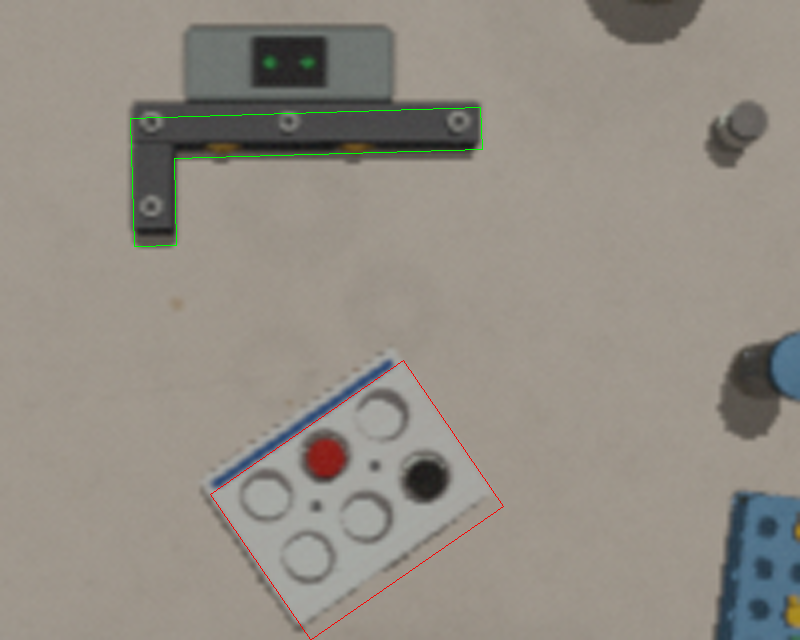

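View pics/a_s.png

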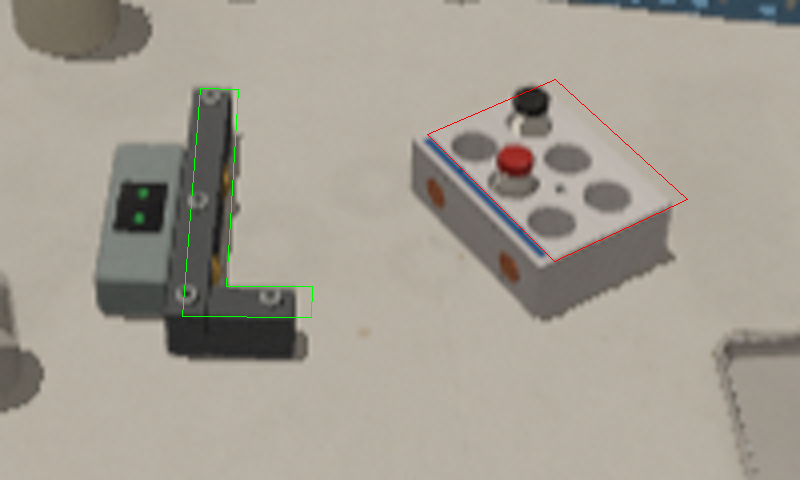

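```bash
cat >> h.py <<'E'
def poly(f,pose,pts,z):
    x,y,t=pose;R=np.array([[np.cos(t),-np.sin(t)],[np.sin(t),np.cos(t)]])
    return proj(f,np.c_[np.array(pts)@R.T+[x,y],np.full(len(pts),z)])
def raster(sh,polys,ss=4):
    m=np.zeros((sh[0]*ss,sh[1]*ss),np.uint8)
    for p in polys: cv2.fillPoly(m,[np.round(((p+.5)*ss-.5)*16).astype(np.int32)],1,shift=4)
    return cv2.resize(m.astype(np.float32),(sh[1],sh[0]),interpolation=cv2.INTER_AREA)
def prism(f,pose,pts,h):
    a=poly(f,pose,pts,0.);b=poly(f,pose,pts,h);n=len(pts)
    return [a,b]+[np.array([a[i],a[(i+1)%n],b[(i+1)%n],b[i]]) for i in range(n)]
def simplex(cost,p0,d=(.006,.006,.04)):
    p0=np.array(p0,float);best=None
    for rep in range(3):
        s=np.vstack([p0]+[p0+np.eye(3)[i]*d[i]/(rep+1)*(-1)**rep for i in range(3)])
        m=minimize(cost,p0,method="Nelder-Mead",options=dict(initial_simplex=s,xatol=1e-5,fatol=1e-5));p0=m.x
    return m.x,m.fun
def fitdock(frames,p0):
    Ms=[]
    for f in frames:
        g=cv2.cvtColor(f["image"],cv2.COLOR_RGB2GRAY).astype(np.float32)
        k=raster(g.shape,[poly(f,p0,[(.03,.03),(.03,-.175),(-.06,-.175),(-.06,.03)],.02)])>0.5
        hd=raster(g.shape,prism(f,p0,[(.023,-.01),(.023,-.14),(.07,-.14),(.07,-.01)],.034))>0
        Ms.append((np.clip((110-g)/50,0,1),k))
    def cost(p):
        c=0
        for f,(M,k) in zip(frames,Ms):
            R=raster(M.shape,prism(f,p,DOCK,.034));c+=np.abs(R-M)[k].mean()
        return c
    return simplex(cost,p0)
def fitblk(frames,p0):
    # contrast across the top-face outline, inside minus outside
    S=[];N=[];B=np.array(BLK)
    for i in range(4):
        a,b=B[i],B[(i+1)%4];e=(b-a)/np.linalg.norm(b-a);n=np.array([-e[1],e[0]])
        if n@a<0:n=-n
        for t in np.linspace(.05,.95,50):S.append(a*(1-t)+b*t);N.append(n)
    S=np.array(S);N=np.array(N)
    G=[cv2.cvtColor(f["image"],cv2.COLOR_RGB2GRAY).astype(np.float32) for f in frames]
    def cost(p):
        x,y,t=p;R=np.array([[np.cos(t),-np.sin(t)],[np.sin(t),np.cos(t)]]);c=0
        for f,g in zip(frames,G):
            v=[]
            for o in (-.003,-.0015,.0015,.003):
                q=proj(f,np.c_[(S+o*N)@R.T+[x,y],np.full(len(S),.04)]).astype(np.float32)
                v.append(cv2.remap(g,q[:,:1],q[:,1:],cv2.INTER_LINEAR)[:,0])
            c-=np.clip(v[0]+v[1]-v[2]-v[3],-80,80).mean()
        return c
    best=min(((cost(np.array(p0)+[a,b,c]),a,b,c) for a in np.arange(-.009,.01,.003) for b in np.arange(-.009,.01,.003) for c in np.arange(-.08,.09,.02)))
    return simplex(cost,np.array(p0)+best[1:],(.002,.002,.015))
E
python3 - <<'E'
from h import *
f=r.grab_frame("top");s=r.grab_frame("side")
for fs in ([f],[s],[f,s]):
    b=fitblk(fs,(.49,-.185,.64));d=fitdock(fs,(.664,-.095,.005));print(b,d)
look("b",b[0],d[0])
E
```

```text
(array([ 0.48482737, -0.18940097,  0.61037232]), np.float64(-43.120487213134766)) (array([ 0.66554101, -0.09358915,  0.00294733]), np.float64(0.11361842602491379))
(array([ 0.49215778, -0.18447708,  0.58968905]), np.float64(-37.79248046875)) (array([ 0.66828344, -0.08283788,  0.00274477]), np.float64(0.1316361427307129))
(array([ 0.48480865, -0.18939475,  0.60752596]), np.float64(-76.89479064941406)) (array([ 6.66880087e-01, -9.29798559e-02,  3.74832164e-05]), np.float64(0.26602035760879517))
```

View pics/b_t.png

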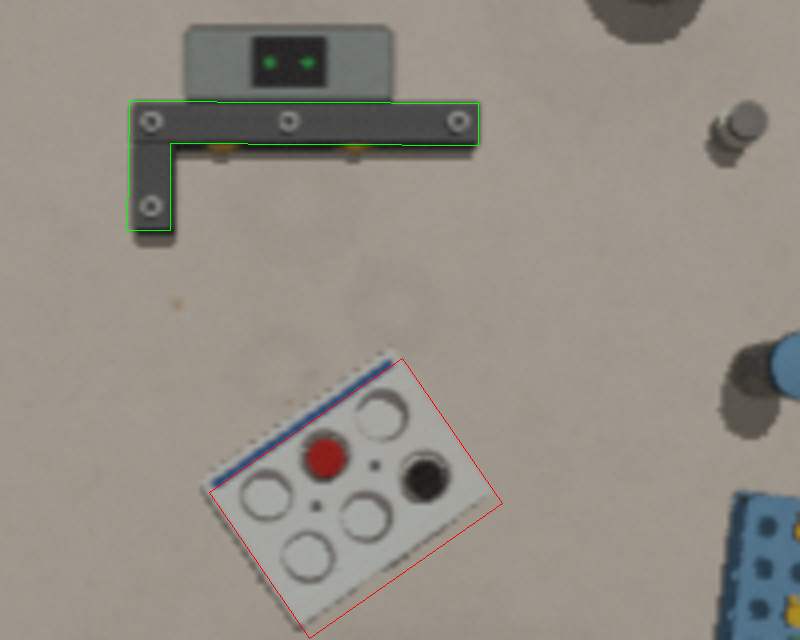

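View pics/b_s.png

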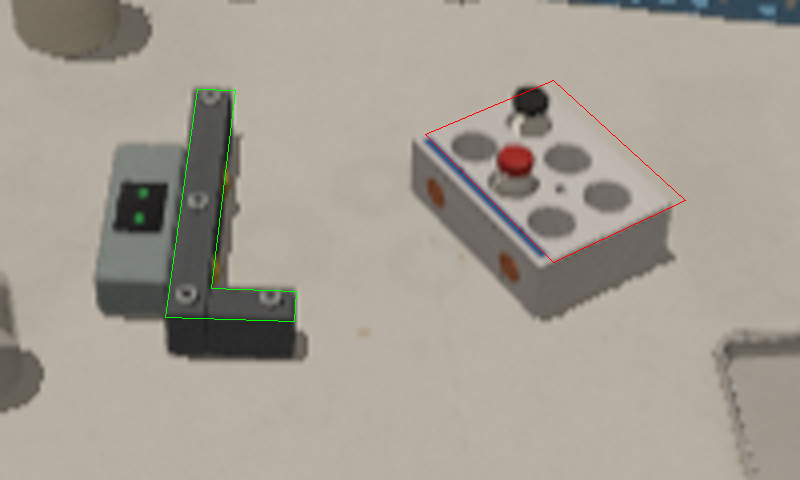

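```bash
python3 - <<'E'
s=open('h.py').read()
s=s.replace('''    G=[cv2.cvtColor(f["image"],cv2.COLOR_RGB2GRAY).astype(np.float32) for f in frames]
''','''    G=[]
    for f in frames:
        im=f["image"].astype(np.float32);g=cv2.cvtColor(f["image"],cv2.COLOR_RGB2GRAY).astype(np.float32)
        al=np.clip((im[:,:,2]-im[:,:,0]-4)/30,0,1);g=g+al*np.maximum(185-g,0);G.append(g)
''')
open('h.py','w').write(s)
E
python3 - <<'E'
from h import *
f=r.grab_frame("top");s=r.grab_frame("side")
for fs in ([f],[s],[f,s]):
    b=fitblk(fs,(.49,-.185,.64));print(b)
    if fs==[f]: look("c",b[0],(.6655,-.0936,.003))
E
```

```text
(array([ 0.49183181, -0.18439609,  0.60881838]), np.float64(-40.43741989135742))
(array([ 0.49160088, -0.18621803,  0.59697721]), np.float64(-37.31871032714844))Traceback (most recent call last):
  File "<stdin>", line 5, in <module>
ValueError: The truth value of an array with more than one element is ambiguous. Use a.any() or a.all()
```

View pics/c_t.png

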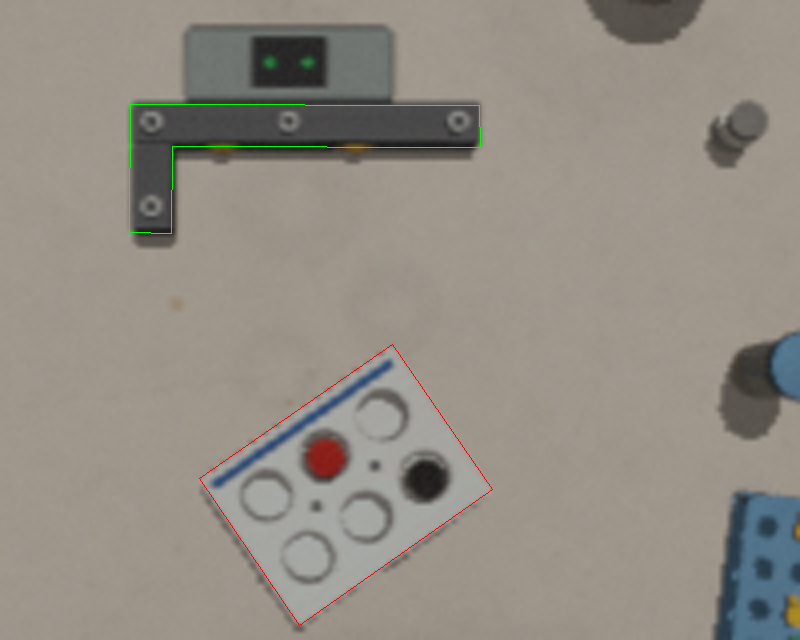

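```bash
cat >> h.py <<'E'
from scipy.spatial.transform import Rotation as Ro
def tool():
    o=r.get_obs();R=Ro.from_rotvec(o["orientation"]).as_matrix();return o,R
def togo(tx,ty,tz,zdir=None):
    """shift in tool cm to reach world target; spin deg to bring tool z to heading zdir(rad)"""
    o,R=tool();d=R.T@(np.array([tx,ty,tz])-o["tcp_pos"])*100
    h=np.arctan2(R[1,2],R[0,2]);print("t",round(o["clock"],2),"tcp",o["tcp_pos"].round(4),"F",np.round(o["contact_force"],1),"grip",round(o["grip_width"],3))
    print("shift cm",d.round(2),"tool z heading deg",np.degrees(h).round(1),"x",R[:,0].round(3),"y",R[:,1].round(3))
    if zdir is not None: print("world-ccw turn needed",np.degrees((zdir-h+np.pi)%(2*np.pi)-np.pi).round(1))
E
python3 - <<'E'
from h import *
togo(.5,.3,.244,.607)
E
```

```text
t 1.7 tcp [0.2433 0.6296 0.2453] F [-0.2  0.3  0.9] grip 0.085
shift cm [-21.5    0.13 -35.82] tool z heading deg 158.9 x [0.36  0.933 0.   ] y [ 0.  0. -1.]
world-ccw turn needed -124.1
```

{"method": "send_rows", "body": {
  "plan": [
    [0, 0, 0, -10.6, 0.7],
    [0, 0, 0, -10.6, 0.7],
    [-4, 0, -4, 0, 0.7],
    [-4, 0, -4, 0, 0.7],
    [-4, 0, -4, 0, 0.7],
    [-4, 0, -4, 0, 0.7],
    [-4, 0, -4, 0, 0.7],
    [-4, 0, -3, 0, 0.7],
    [-4, 0, 0, 0, 0.7],
    [-4, 0, 0, 0, 0.7],
    [0, 0, 0, 0, 0.7],
    [0, 0, 0, 0, 0.7]
  ]
}}

```text
clock: 3.2
tcp_pos: [0.4737, 0.3107, 0.2456]
orientation: [-1.208, -1.211, 1.209]
contact_force: [-0.2, 0.5, -0.6]
grip_width: 0.0597
```

```bash
python3 - <<'E'
from h import *
togo(.405,-.2145,.06,np.pi)
f=r.grab_frame("top");print(w(f,(243,306),0.01),w(f,(243,372),.01))
E
```

```text
t 3.2 tcp [0.4737 0.3107 0.2456] F [-0.2  0.5 -0.6] grip 0.06
shift cm [-52.53  18.5    6.96] tool z heading deg -179.9 x [-0.002  1.     0.001] y [ 0.     0.001 -1.   ]
world-ccw turn needed -0.1
[ 0.39578257 -0.09545808] [ 0.26047311 -0.09660186]
```

{"method": "send_rows", "body": {
  "plan": [
    [-5, 0, 0, 0, 0.7],
    [-5, 0, 0, 0, 0.7],
    [-5, 0, 0, 0, 0.7],
    [-5, 0, 0, 0, 0.7],
    [-5, 0, 0, 0, 0.7],
    [-5, 0, 0, 0, 0.7],
    [-5, 0, 0, 0, 0.7],
    [-5, 0, 1.5, 0, 0.7],
    [-5, 1, 1.5, 0, 0.7],
    [-5, 3, 2, 0, 0.7],
    [-2.5, 3, 2, 0, 0.7],
    [0, 3, 0, 0, 0.7]
  ]
}}

```text
clock: 4.75
tcp_pos: [0.4038, -0.2167, 0.1446]
orientation: [-1.211, -1.208, 1.209]
contact_force: [1.5, 1.5, 0.5]
grip_width: 0.06
```

{"method": "send_rows", "body": {
  "plan": [
    [0, 3, 0, 0, 0.7],
    [0, 2, 0, 0, 0.7],
    [0, 2, 0, 0, 0.7],
    [0, 0, 0, 0, 0.7],
    [0, 0, 0, 0, 0.7]
  ]
}}

```text
clock: 5.38
tcp_pos: [0.4053, -0.2149, 0.0758]
orientation: [-1.209, -1.211, 1.211]
contact_force: [-0.0, 0.4, -0.6]
grip_width: 0.0599
```

```bash
python3 - <<'E'
from h import *
togo(.405,-.2145,.018,np.pi)
f=r.grab_frame("top");print(fitblk([f],(.4916,-.185,.607)));look("d",(.4918,-.1844,.608),(.6655,-.0936,.003))
E
```

```text
t 5.38 tcp [ 0.4053 -0.2149  0.0758] F [-0.   0.4 -0.6] grip 0.06
shift cm [0.05 5.78 0.03] tool z heading deg -179.9 x [-0.002  1.    -0.   ] y [ 0.001 -0.    -1.   ]
world-ccw turn needed -0.1
(array([ 0.49181707, -0.18436101,  0.6084183 ]), np.float64(-40.62409591674805))
```

View pics/d_t.png

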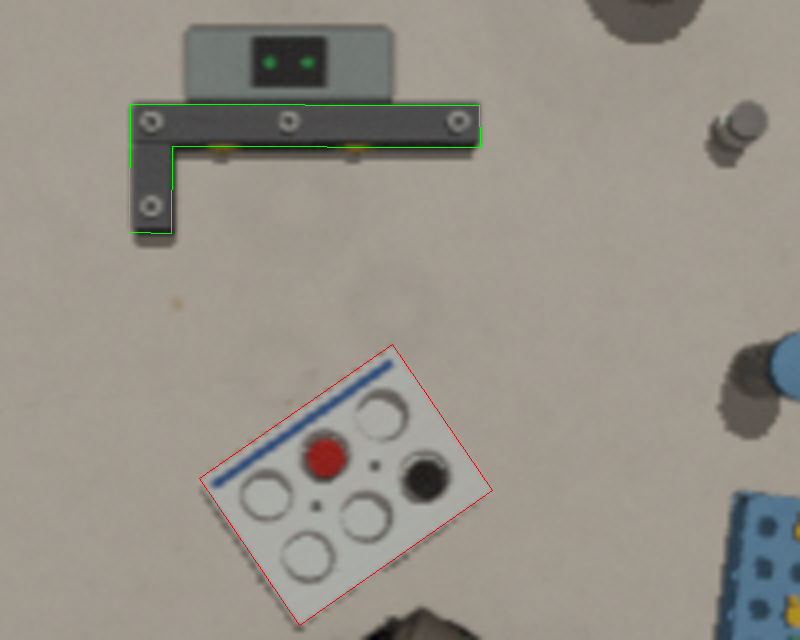

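View pics/d_s.png

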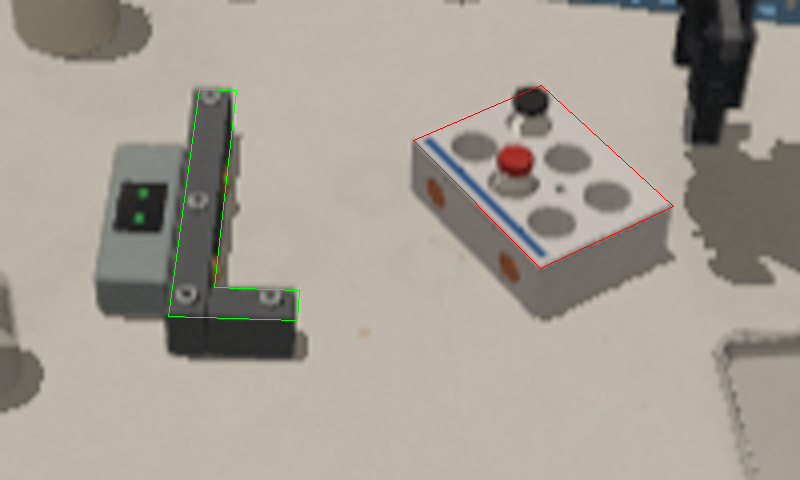

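{"method": "send_rows", "body": {
  "plan": [
    [0, 2, 0, 0, 0.7],
    [0, 2, 0, 0, 0.7],
    [0, 1.5, 0, 0, 0.7],
    [0, 0, 0, 0, 0.7],
    [0, 0, -0.5, 0, 0.7],
    [0, 0, -0.5, 0, 0.7],
    [0.2, 0, -0.4, 0, 0.7],
    [0.3, 0, -0.4, 0, 0.7],
    [0.3, 0, -0.4, 0, 0.7],
    [0.3, 0, -0.4, 0, 0.7],
    [0.3, 0, -0.4, 0, 0.7],
    [0, 0, 0, 0, 0.7]
  ]
}}

```text
clock: 7.02
tcp_pos: [0.4304, -0.2007, 0.0199]
orientation: [-1.202, -1.206, 1.212]
contact_force: [-9.3, -1.9, 6.5]
grip_width: 0.0598
```

```bash
cat > lk.py <<'E'
import sys
from h import *
tag=sys.argv[1];g=eval(sys.argv[2])
togo(.405,-.2145,.018,np.pi)
f=r.grab_frame("top");b,c=fitblk([f],g);s=r.grab_frame("side");b2,c2=fitblk([s],b)
print("top",b.round(4),round(c,1),"side",b2.round(4),round(c2,1))
x,y,t=b;dx,dy,dt=.6655,-.0936,.002
R=lambda t:np.array([[np.cos(t),-np.sin(t)],[np.sin(t),np.cos(t)]])
for n,p in zip(("bl","br","fr","fl"),BLK):
    q=R(t)@p+[x,y];print(n,"world",q.round(4),"dock mm",(R(dt).T@(q-[dx,dy])*1e3).round(1))
look(tag,b,(dx,dy,dt))
E
python3 lk.py e "(.50,-.18,.5)"
```

```text
t 7.03 tcp [ 0.4304 -0.2007  0.0199] F [-9.3 -1.9  6.5] grip 0.06
shift cm [-1.38  0.21  2.54] tool z heading deg -179.9 x [-0.001  1.     0.002] y [-0.007  0.002 -1.   ]
world-ccw turn needed -0.1
top [ 0.5007 -0.1819  0.4411] -34.4 side [ 0.5    -0.1814  0.4277] -44.0
bl world [ 0.5158 -0.1084] dock mm [-149.8  -14.5]
br world [ 0.567  -0.2169] dock mm [ -98.7 -123.1]
fr world [ 0.4856 -0.2554] dock mm [-180.2 -161.4]
fl world [ 0.4344 -0.1469] dock mm [-231.2  -52.8]
```

View pics/e_t.png

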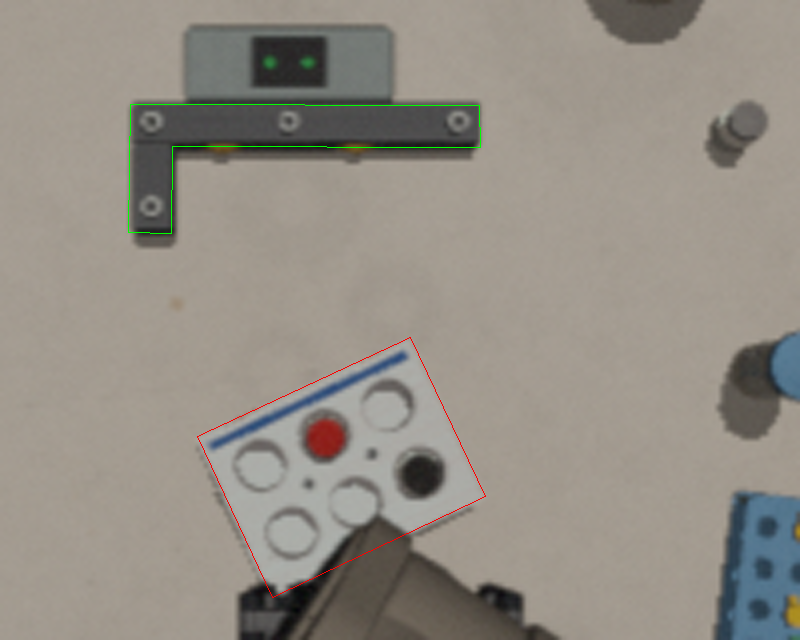

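View pics/e_s.png

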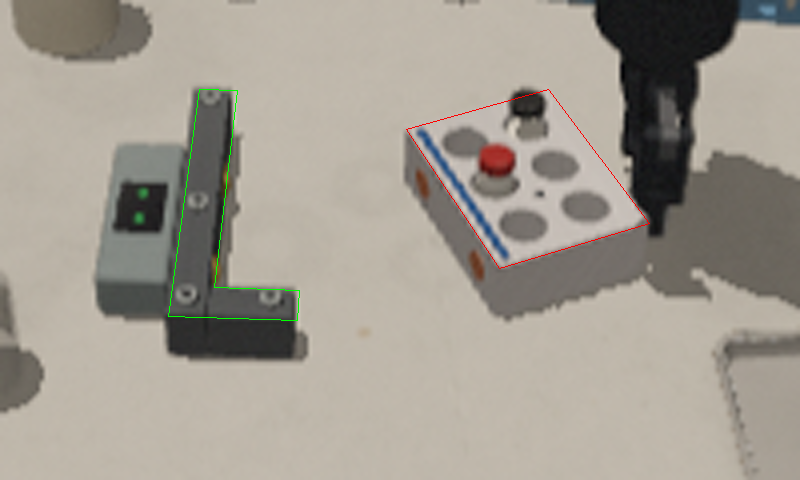

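{"method": "send_rows", "body": {
  "plan": [
    [0.3, 0, -0.4, 0, 0.7],
    [0.3, 0, -0.4, 0, 0.7],
    [0.3, 0, -0.4, 0, 0.7],
    [0.3, 0, -0.4, 0, 0.7],
    [0.3, 0, -0.4, 0, 0.7],
    [0.3, 0, -0.4, 0, 0.7],
    [0.2, 0, -0.4, 0, 0.7],
    [0, 0, -0.4, 0, 0.7],
    [0, 0, 0, 0, 0.7]
  ]
}}

```text
clock: 8.35
tcp_pos: [0.4625, -0.1794, 0.0196]
orientation: [-1.2, -1.207, 1.212]
contact_force: [-7.9, 2.4, 5.8]
grip_width: 0.0597
```

```bash
python3 lk.py g "(.51,-.178,.1)"
```

```text
t 8.35 tcp [ 0.4625 -0.1794  0.0196] F [-7.9  2.4  5.8] grip 0.06
shift cm [-3.5   0.19  5.76] tool z heading deg -179.9 x [-0.002  1.     0.003] y [-0.008  0.003 -1.   ]
world-ccw turn needed -0.1
top [ 0.5176 -0.1804  0.0992] -22.0 side [ 0.5208 -0.1794  0.0729] -56.7
bl world [ 0.5565 -0.1162] dock mm [-109.1  -22.4]
br world [ 0.5684 -0.2356] dock mm [ -97.4 -141.8]
fr world [ 0.4788 -0.2445] dock mm [-187.  -150.5]
fl world [ 0.4669 -0.1251] dock mm [-198.6  -31.1]
```

View pics/g_t.png

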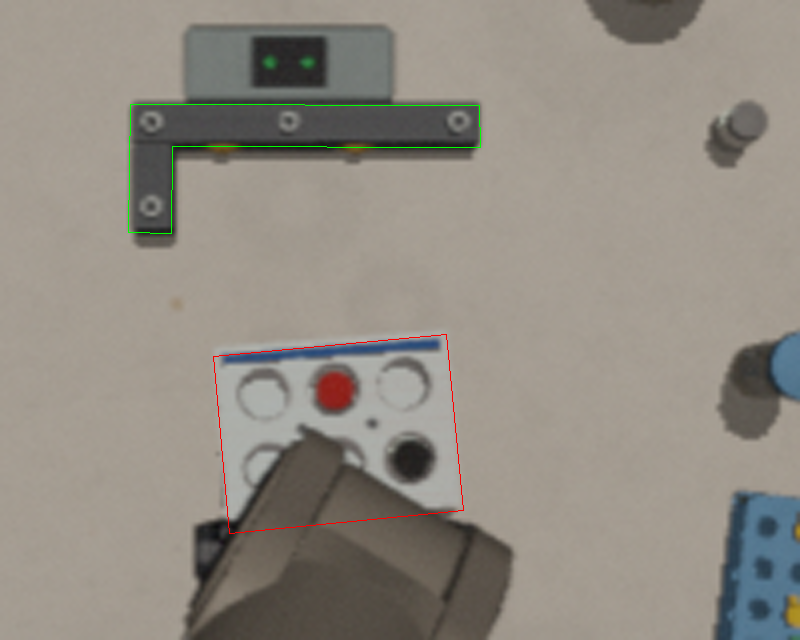

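View pics/g_s.png

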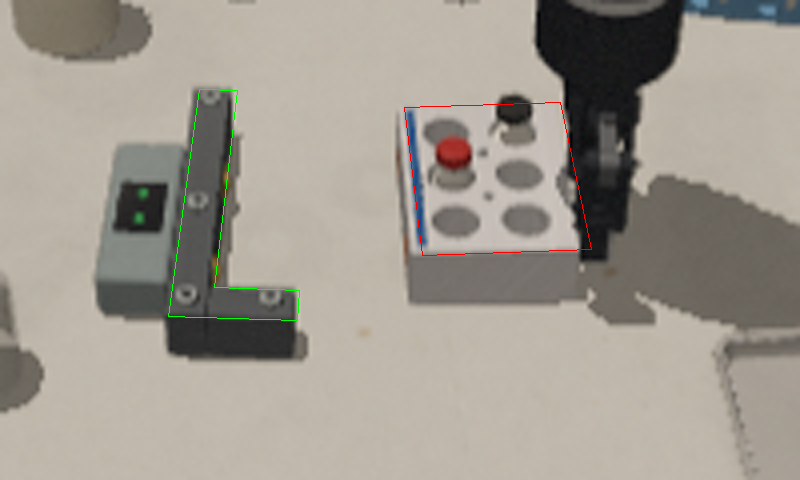

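{"method": "send_rows", "body": {
  "plan": [
    [0, 0, -0.5, 0, 0.7],
    [0, 0, -0.6, 0, 0.7],
    [0, 0, -0.7, 0, 0.7],
    [0, 0, -0.7, 0, 0.7],
    [0, 0, -0.7, 0, 0.7],
    [0, 0, -0.7, 0, 0.7],
    [0, 0, -0.7, 0, 0.7],
    [0, 0, -0.7, 0, 0.7],
    [0, 0, -0.7, 0, 0.7],
    [0, 0, -0.5, 0, 0.7],
    [0, 0, -0.4, 0, 0.7],
    [0, 0, 0, 0, 0.7]
  ]
}}

```text
clock: 10.05
tcp_pos: [0.5326, -0.1805, 0.0195]
orientation: [-1.204, -1.206, 1.211]
contact_force: [-5.4, -1.0, -1.2]
grip_width: 0.0599
```

```bash
python3 lk.py i "(.584,-.180,.01)"
```

```text
t 10.05 tcp [ 0.5326 -0.1805  0.0195] F [-5.4 -1.  -1.2] grip 0.06
shift cm [-3.39  0.21 12.76] tool z heading deg -180.0 x [-0.001  1.     0.001] y [-0.005  0.001 -1.   ]
world-ccw turn needed -0.0
top [ 0.5843 -0.1852  0.0122] -14.7 side [ 0.593  -0.1843  0.0257] -39.4
bl world [ 0.6286 -0.1246] dock mm [-37.  -30.9]
br world [ 0.6301 -0.2446] dock mm [ -35.7 -150.9]
fr world [ 0.5401 -0.2457] dock mm [-125.7 -151.9]
fl world [ 0.5386 -0.1257] dock mm [-126.9  -31.9]
```

View pics/i_t.png

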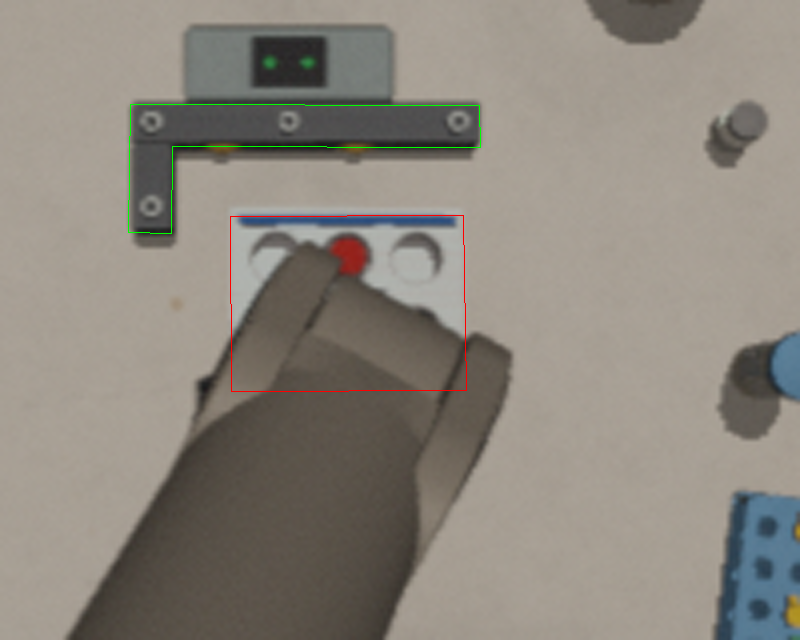

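View pics/i_s.png

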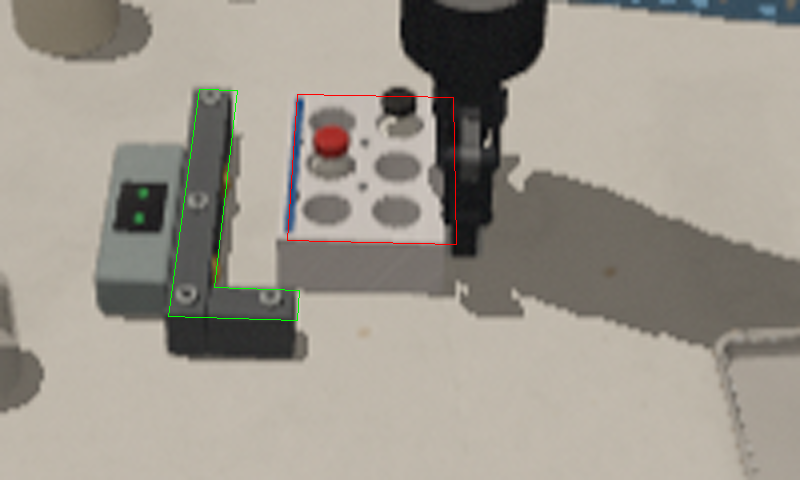

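{"method": "send_rows", "body": {
  "plan": [
    [0, 0, -0.5, 0, 0.7],
    [0, 0, -0.6, 0, 0.7],
    [0, 0, -0.6, 0, 0.7],
    [0, 0, -0.5, 0, 0.7],
    [0, 0, 0, 0, 0.7],
    [0, 0, 1, 0, 0.7],
    [0, 0, 2, 0, 0.7],
    [0, -3, 2, 0, 0.7],
    [0, -4, 0, 0, 0.5],
    [-2, -4, 0, 0, 0.5],
    [-3, 0, 0, 0, 0.5],
    [0, 0, 0, 0, 0.5]
  ]
}}

```text
clock: 11.75
tcp_pos: [0.5074, -0.2336, 0.1315]
orientation: [-1.214, -1.209, 1.207]
contact_force: [-0.6, -0.0, -0.0]
grip_width: 0.0426
```

```bash
python3 -c "
from bench import r;print(r.get_obs()['joints'].round(2))"; python3 lk.py j "(.6105,-.1845,.01)"
```

```text
[ 0.02  0.44  0.38  1.96 -0.23  0.77  2.1 ]
t 11.75 tcp [ 0.5074 -0.2336  0.1315] F [-0.6 -0.  -0. ] grip 0.043
shift cm [ 1.9  11.31 10.28] tool z heading deg 179.9 x [ 0.002  1.    -0.002] y [ 0.003 -0.002 -1.   ]
world-ccw turn needed 0.1
top [ 0.613  -0.1848  0.0073] -51.9 side [ 0.6131 -0.1839  0.0067] -47.9
bl world [ 0.6576 -0.1245] dock mm [ -8.  -30.8]
br world [ 0.6585 -0.2445] dock mm [  -7.3 -150.8]
fr world [ 0.5685 -0.2451] dock mm [ -97.3 -151.3]
fl world [ 0.5676 -0.1251] dock mm [-98.  -31.3]
```

View pics/j_t.png

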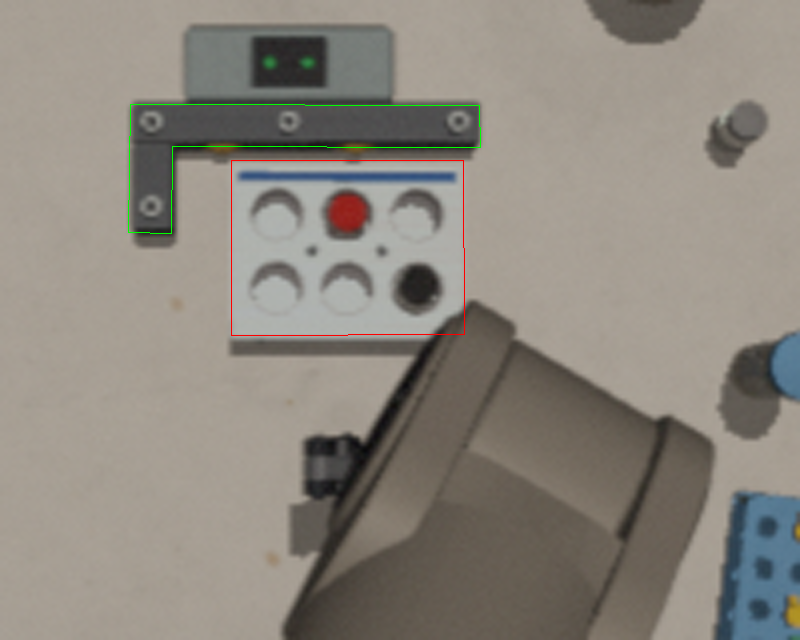

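View pics/j_s.png

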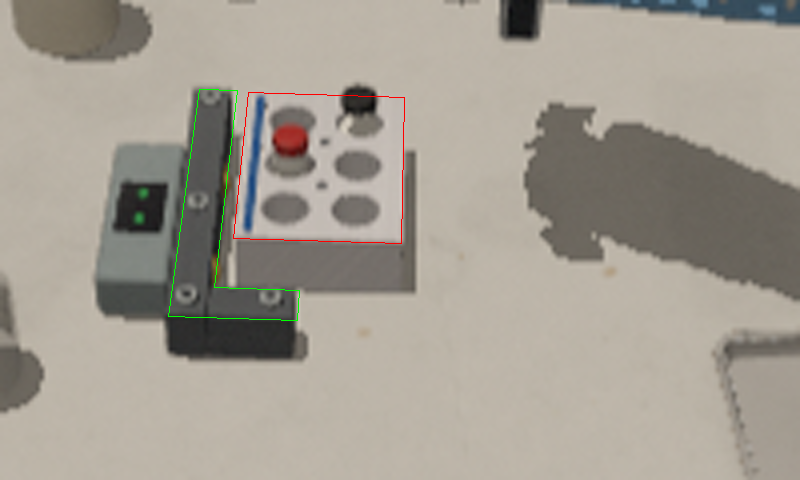

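{"method": "send_rows", "body": {
  "plan": [
    [0, 0, 0, 10, 0.5],
    [0, 0, 0, 10, 0.5],
    [0, 0, 0, 10, 0.5],
    [0, 0, 0, 10, 0.5],
    [0, 0, 0, 10, 0.5],
    [0, 0, 0, 10, 0.5],
    [0, 0, 0, 10, 0.5],
    [0, 0, 0, 10, 0.5],
    [0, 0, 0, 10, 0.5],
    [0, 0, 0, 0, 0.5],
    [0, 0, 0, 0, 0.5]
  ]
}}

```text
clock: 13.32
tcp_pos: [0.5074, -0.2304, 0.13]
orientation: [-1.57, -0.004, 0.005]
contact_force: [-0.7, 0.1, -0.4]
grip_width: 0.0425
```

```bash
python3 -c "
from h import *
togo(.6105,-.272,.02,np.pi/2)"
```

```text
t 13.32 tcp [ 0.5074 -0.2304  0.13  ] F [-0.7  0.1 -0.4] grip 0.043
shift cm [10.29 11.   -4.22] tool z heading deg 90.3 x [ 1.     0.005 -0.   ] y [-0.  0. -1.]
world-ccw turn needed -0.3
```

{"method": "send_rows", "body": {
  "plan": [
    [0, 0, -4, 0.2, 0.5],
    [3, 0, -1, 0, 0.5],
    [4, 0, 0, 0, 0.5],
    [3.3, 0, 0, 0, 0.5],
    [0, 3, 0, 0, 0.5],
    [0, 3, 0, 0, 0.5],
    [0, 3, 0, 0, 0.5],
    [0, 2, 0, 0, 0.5],
    [0, 0, 0, 0, 0.5],
    [0, 0, 0, 0, 0.5]
  ]
}}

```text
clock: 14.58
tcp_pos: [0.611, -0.2819, 0.0214]
orientation: [-1.571, 0.0, -0.003]
contact_force: [-0.1, 0.1, 1.3]
grip_width: 0.0426
```

```bash
python3 lk.py k "(.613,-.1845,.01)"
```

```text
t 14.57 tcp [ 0.611  -0.2819  0.0214] F [-0.1  0.1  1.3] grip 0.043
shift cm [-20.61   0.3    6.69] tool z heading deg 89.9 x [ 1.    -0.002  0.001] y [ 0.001 -0.001 -1.   ]
world-ccw turn needed 90.1
top [ 0.6144 -0.1837  0.023 ] -29.4 side [ 0.6141 -0.1844  0.0193] -59.1
bl world [ 0.658  -0.1227] dock mm [ -7.6 -29.1]
br world [ 0.6608 -0.2427] dock mm [  -5.  -149.1]
fr world [ 0.5708 -0.2448] dock mm [ -95. -151.]
fl world [ 0.568  -0.1248] dock mm [-97.5 -31. ]
```

View pics/k_t.png

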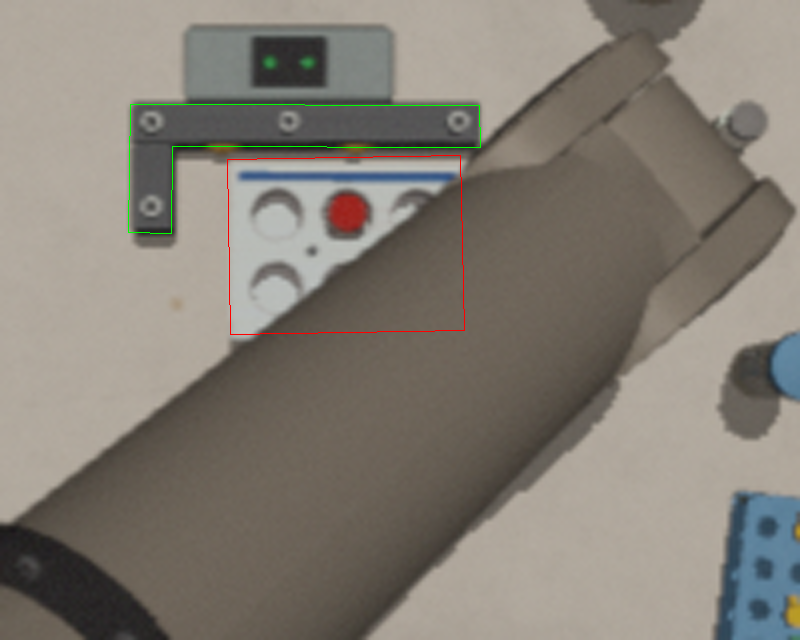

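View pics/k_s.png

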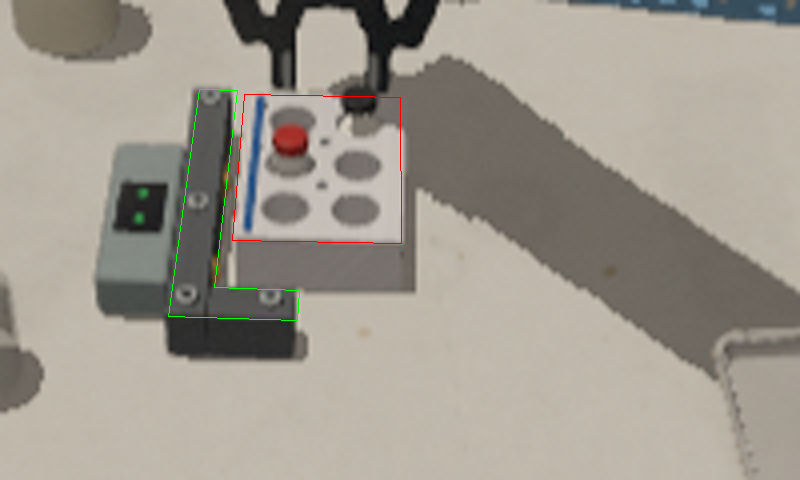

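{"method": "send_rows", "body": {
  "plan": [
    [0, 0, 1, 0, 0.5],
    [0, 0, 1, 0, 0.5],
    [0, 0, 0.5, 0, 0.5],
    [0, 0, 0.4, 0, 0.5],
    [0, 0, 0.5, 0, 0.5],
    [0, 0, 0.5, 0, 0.5],
    [0, 0, 0.5, 0, 0.5],
    [0, 0, 0.5, 0, 0.5],
    [0, 0, 0.4, 0, 0.5],
    [0, 0, 0, 0, 0.5]
  ]
}}

```text
clock: 16.02
tcp_pos: [0.6106, -0.2272, 0.0203]
orientation: [-1.569, 0.001, -0.001]
contact_force: [-1.3, -0.6, -1.0]
grip_width: 0.0426
```

```bash
python3 lk.py l "(.613,-.1575,.01)"
```

```text
t 16.02 tcp [ 0.6106 -0.2272  0.0203] F [-1.3 -0.6 -1. ] grip 0.043
shift cm [-20.56   0.24   1.24] tool z heading deg 89.9 x [ 1.    -0.001 -0.   ] y [-0.     0.001 -1.   ]
world-ccw turn needed 90.1
top [ 0.6174 -0.1549  0.0901] -26.9 side [ 0.6135 -0.1539  0.0261] -51.5
bl world [ 0.6568 -0.0911] dock mm [-8.7  2.5]
br world [ 0.6676 -0.2106] dock mm [   1.9 -117. ]
fr world [ 0.578  -0.2187] dock mm [ -87.8 -124.9]
fl world [ 0.5672 -0.0992] dock mm [-98.3  -5.4]
```

View pics/l_s.png

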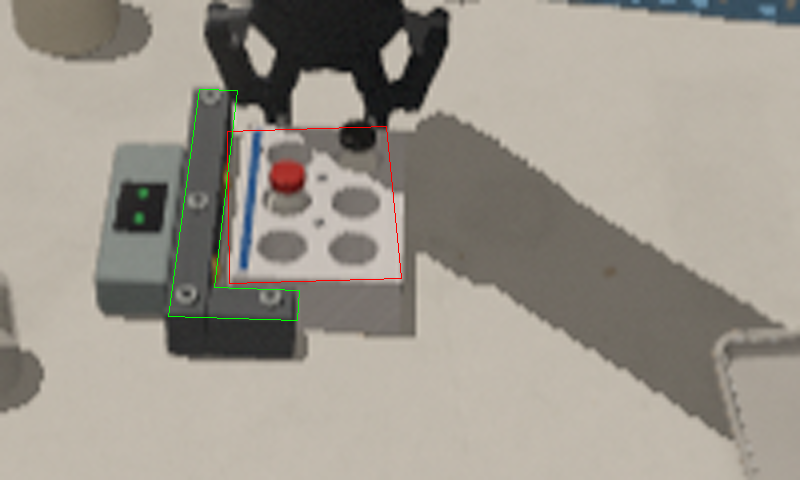

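{"method": "send_rows", "body": {
  "plan": [
    [0, 0, 0.2, 0, 0.5],
    [0, 0, 0, 0, 0.5]
  ]
}}

```text
clock: 16.48
tcp_pos: [0.6107, -0.2269, 0.0205]
orientation: [-1.572, 0.002, -0.003]
contact_force: [0.3, -3.5, -1.8]
grip_width: 0.0425
```

{"method": "send_rows", "body": {
  "plan": [
    [0, 0, 0.1, 0, 0.5],
    [0, 0, 0, 0, 0.5]
  ]
}}

```text
clock: 16.73
tcp_pos: [0.6105, -0.2269, 0.0205]
orientation: [-1.573, 0.002, -0.003]
contact_force: [2.2, -5.9, -2.8]
grip_width: 0.0424
```

{"method": "send_rows", "body": {
  "plan": [
    [0, 0, 0.1, 0, 0.5],
    [0, 0, 0, 0, 0.5]
  ]
}}

```text
clock: 16.98
tcp_pos: [0.6104, -0.2269, 0.0206]
orientation: [-1.574, 0.003, -0.004]
contact_force: [0.9, -7.5, -2.8]
grip_width: 0.0427
```

{"method": "send_rows", "body": {
  "plan": [
    [0, 0, 0.2, 0, 0.5],
    [0, 0, 0, 0, 0.5]
  ]
}}

```text
clock: 17.23
tcp_pos: [0.6102, -0.2268, 0.0209]
orientation: [-1.577, 0.003, -0.006]
contact_force: [0.4, -11.2, -3.5]
grip_width: 0.0429
```

{"method": "send_rows", "body": {
  "plan": [
    [0, 0, 0.3, 0, 0.5],
    [0, 0, 0, 0, 0.5],
    [0, 0, 0, 0, 0.5]
  ]
}}

```text
clock: 17.6
tcp_pos: [0.6099, -0.2267, 0.0214]
orientation: [-1.581, 0.004, -0.008]
contact_force: [1.6, -16.4, -3.5]
grip_width: 0.0432
```

```bash
python3 lk.py m "(.613,-.1535,.01)"
```

```text
t 17.6 tcp [ 0.6099 -0.2267  0.0214] F [  1.6 -16.4  -3.5] grip 0.043
shift cm [-20.5    0.28   1.06] tool z heading deg 89.5 x [ 1.    -0.008  0.002] y [ 0.002 -0.01  -1.   ]
world-ccw turn needed 90.5
top [ 0.6163 -0.1539  0.0589] -25.1 side [ 0.6141 -0.153   0.0037] -53.5
bl world [ 0.6577 -0.0913] dock mm [-7.8  2.3]
br world [ 0.6648 -0.2111] dock mm [  -1.  -117.5]
fr world [ 0.5749 -0.2164] dock mm [ -90.8 -122.7]
fl world [ 0.5678 -0.0966] dock mm [-97.7  -2.8]
```

View pics/m_s.png

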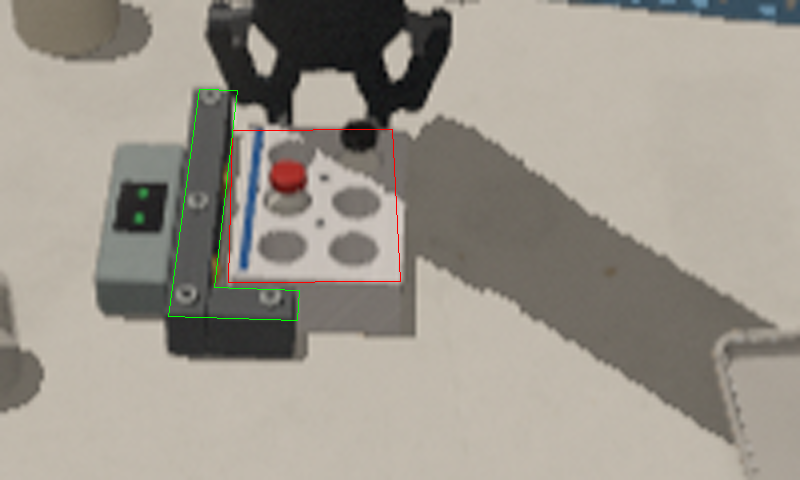

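View pics/m_t.png

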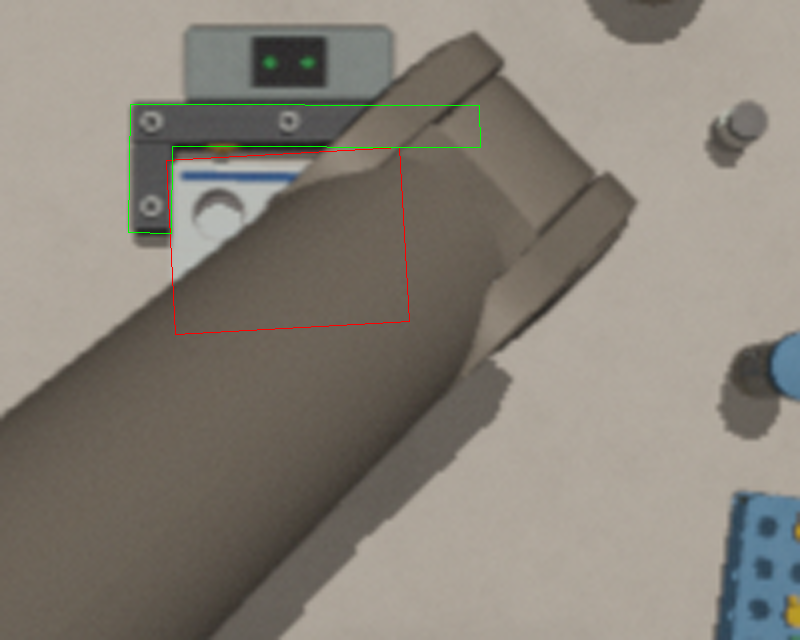

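{"method": "send_rows", "body": {
  "plan": [
    [0, 0, -1, 0, 0.5],
    [0, 0, -1.5, 0, 0.5],
    [0, -3, -1, 0, 0.5],
    [0, -4, 0, 0, 0.5],
    [-2, -4, 0, 0, 0.5],
    [-4, 0, 0, 0, 0.5],
    [-4, 0, 0, -5, 0.6],
    [-1, 0, 0, -10, 0.7],
    [0, 0, 0, -10, 0.7],
    [0, 0, 0, -10, 0.7],
    [0, 0, 0, -10, 0.7],
    [0, 0, 0, -10, 0.7]
  ]
}}

```text
clock: 19.3
tcp_pos: [0.5005, -0.2547, 0.1305]
orientation: [-1.436, -0.752, 0.751]
contact_force: [-0.7, -0.3, 0.2]
grip_width: 0.0598
```

{"method": "send_rows", "body": {
  "plan": [
    [0, 0, 0, -10, 0.7],
    [0, 0, 0, -10, 0.7],
    [0, 0, 0, -10, 0.7],
    [0, 0, 0, -5, 0.7],
    [0, 0, 0, 0, 0.7],
    [0, 0, 0, 0, 0.7]
  ]
}}

```text
clock: 20.05
tcp_pos: [0.5005, -0.2549, 0.1303]
orientation: [-1.211, -1.206, 1.206]
contact_force: [-0.4, -0.2, 0.2]
grip_width: 0.0598
```

```bash
python3 -c "
from h import *
togo(.53,-.153,.02,np.pi+.002)"; python3 lk.py n "(.613,-.1535,.01)"
```

```text
t 20.05 tcp [ 0.5005 -0.2549  0.1303] F [-0.4 -0.2  0.2] grip 0.06
shift cm [10.2  11.04 -2.91] tool z heading deg 179.8 x [0.004 1.    0.   ] y [-0.  0. -1.]
world-ccw turn needed 0.3
t 20.05 tcp [ 0.5005 -0.2549  0.1303] F [-0.4 -0.2  0.2] grip 0.06
shift cm [ 4.   11.24  9.56] tool z heading deg 179.8 x [0.004 1.    0.   ] y [-0.  0. -1.]
world-ccw turn needed 0.2
top [ 0.6122 -0.1547 -0.0189] -59.1 side [ 0.6129 -0.1538 -0.0018] -53.2
bl world [ 0.6583 -0.0956] dock mm [-7.2 -2. ]
br world [ 0.6561 -0.2156] dock mm [  -9.7 -122. ]
fr world [ 0.5661 -0.2139] dock mm [ -99.6 -120.1]
fl world [ 0.5684 -0.0939] dock mm [-97.1  -0.1]
```

View pics/n_t.png

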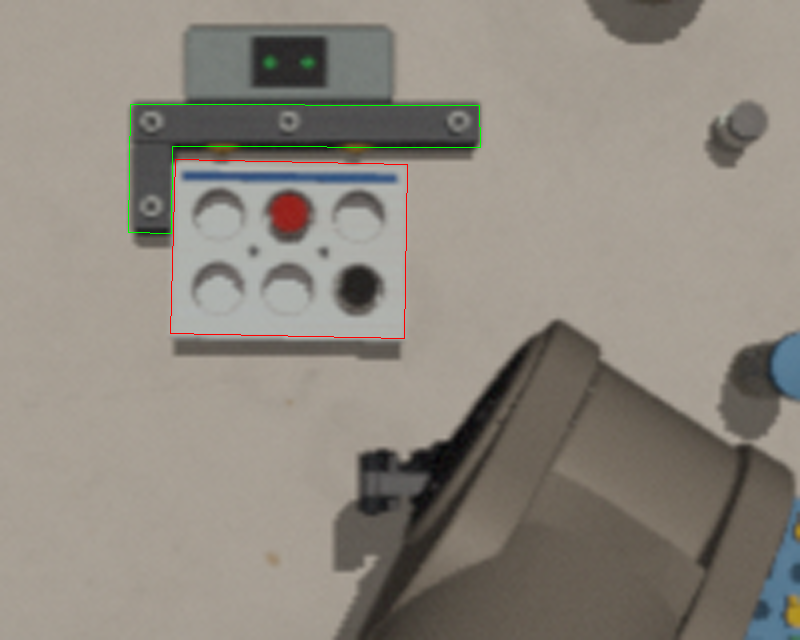

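{"method": "send_rows", "body": {
  "plan": [
    [4, 0, 0, -0.3, 0.7],
    [4, 0, 0, 0, 0.7],
    [2.2, 0, -2.5, 0, 0.7],
    [0, 4, 0, 0, 0.7],
    [0, 4, 0, 0, 0.7],
    [0, 3, 0, 0, 0.7],
    [0, 0, 0, 0, 0.7],
    [0, 0, -1, 0, 0.7],
    [0, 0, -0.8, 0, 0.7],
    [0, 0, -0.4, 0, 0.7],
    [0, 0, -0.4, 0, 0.7],
    [0, 0, 0, 0, 0.7]
  ]
}}

```text
clock: 21.75
tcp_pos: [0.5517, -0.1527, 0.0205]
orientation: [-1.208, -1.212, 1.211]
contact_force: [-0.5, 0.3, -0.2]
grip_width: 0.0597
```

```bash
python3 lk.py o "(.613,-.1535,.0)"
```

```text
t 21.75 tcp [ 0.5517 -0.1527  0.0205] F [-0.5  0.3 -0.2] grip 0.06
shift cm [-6.13  0.24 14.69] tool z heading deg -179.8 x [-0.003  1.     0.   ] y [ 0.  0. -1.]
world-ccw turn needed -0.2
top [ 0.615  -0.1547 -0.0263] -31.8 side [ 0.614  -0.1539  0.0025] -58.5
bl world [ 0.6616 -0.0959] dock mm [-3.9 -2.3]
br world [ 0.6584 -0.2159] dock mm [  -7.3 -122.2]
fr world [ 0.5685 -0.2135] dock mm [ -97.3 -119.7]
fl world [ 0.5716 -0.0935] dock mm [-93.9   0.3]
```

View pics/o_s.png

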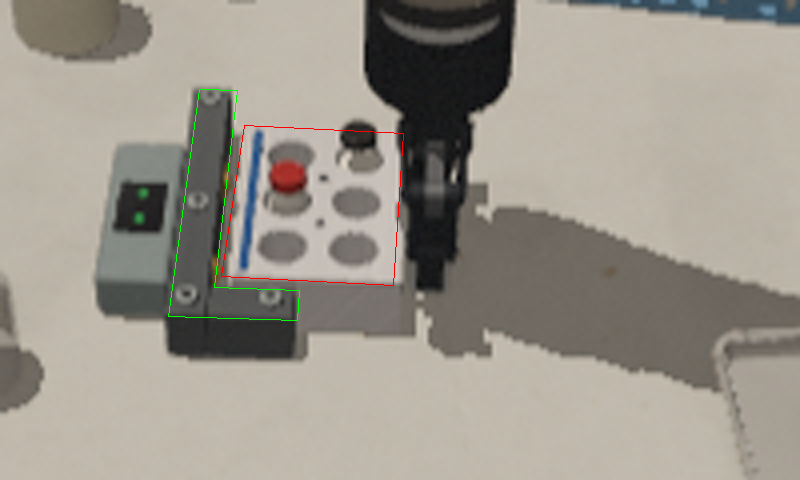

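{"method": "send_rows", "body": {
  "plan": [
    [0, 0, -0.3, 0, 0.7],
    [0, 0, -0.3, 0, 0.7],
    [0.05, 0, -0.2, 0, 0.7],
    [0.05, 0, -0.2, 0, 0.7],
    [0, 0, -0.2, 0, 0.7],
    [0, 0, 0, 0, 0.7]
  ]
}}

```text
clock: 22.7
tcp_pos: [0.5573, -0.1534, 0.0194]
orientation: [-1.201, -1.201, 1.214]
contact_force: [-14.6, -2.3, 10.0]
grip_width: 0.0598
```

{"method": "send_rows", "body": {
  "plan": [
    [0.05, 0, -0.2, 0, 0.7],
    [0, 0, -0.2, 0, 0.7],
    [0, 0, 0, 0, 0.7]
  ]
}}

```text
clock: 23.08
tcp_pos: [0.5612, -0.1533, 0.0194]
orientation: [-1.201, -1.201, 1.214]
contact_force: [-15.4, -3.7, 10.1]
grip_width: 0.0597
```

{"method": "send_rows", "body": {
  "plan": [
    [0, 0, -0.2, 0, 0.7],
    [0, 0, -0.2, 0, 0.7],
    [0, 0, 0, 0, 0.7]
  ]
}}

```text
clock: 23.45
tcp_pos: [0.5645, -0.1533, 0.0194]
orientation: [-1.2, -1.2, 1.214]
contact_force: [-16.7, -3.0, 12.8]
grip_width: 0.0597
```

```bash
python3 lk.py p "(.62,-.1535,.0)"
```

```text
t 23.45 tcp [ 0.5645 -0.1533  0.0194] F [-16.7  -3.   12.8] grip 0.06
shift cm [-6.13  0.34 15.94] tool z heading deg 180.0 x [0.001 1.    0.   ] y [-0.012  0.    -1.   ]
world-ccw turn needed 0.0
top [ 0.6225 -0.154  -0.0136] -30.2 side [ 0.6221 -0.1543 -0.024 ] -53.3
bl world [ 0.6684 -0.0946] dock mm [ 2.8 -1. ]
br world [ 0.6667 -0.2146] dock mm [   1. -121.]
fr world [ 0.5767 -0.2134] dock mm [ -89.  -119.6]
fl world [ 0.5784 -0.0934] dock mm [-87.1   0.4]
```

View pics/p_s.png

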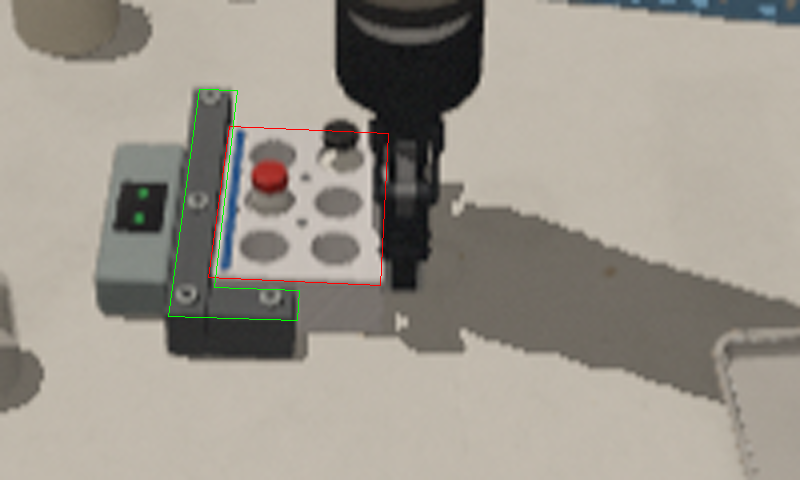

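View pics/p_t.png

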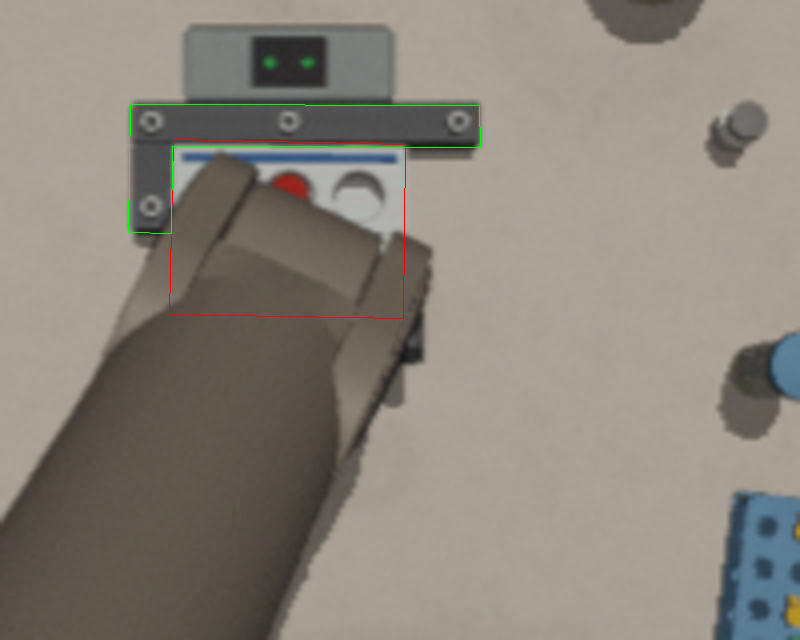

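{"method": "send_rows", "body": {
  "plan": [
    [0, 0, -0.2, 0, 0.7],
    [0, 0, -0.1, 0, 0.7],
    [0, 0, 0, 0, 0.7]
  ]
}}

```text
clock: 24.02
tcp_pos: [0.566, -0.1533, 0.0193]
orientation: [-1.198, -1.198, 1.215]
contact_force: [-21.3, -3.2, 15.9]
grip_width: 0.0598
```

{"method": "send_rows", "body": {
  "plan": [
    [0, 0, -0.2, 0, 0.7],
    [0, 0, -0.1, 0, 0.7],
    [0, 0, 0, 0, 0.7]
  ]
}}

```text
clock: 24.4
tcp_pos: [0.566, -0.1533, 0.0191]
orientation: [-1.193, -1.194, 1.216]
contact_force: [-29.6, -1.6, 24.8]
grip_width: 0.0597
```

{"method": "send_rows", "body": {
  "plan": [
    [0, 0, 0.3, 0, 0.7],
    [0, 0, 0.4, 0, 0.7],
    [0, 0, 0.6, 0, 0.7],
    [0, 0, 1.5, 0, 0.7],
    [0, 0, 2.5, 0, 0.7],
    [0, -3, 2, 0, 0.7],
    [0, -4, 1, 0, 0.7],
    [-3, -3, 0, 0, 0.7],
    [-4, 0, 0, 0, 0.7],
    [-3, 0, 0, 0, 0.7],
    [0, 0, 0, 0, 0.7],
    [0, 0, 0, 0, 0.7]
  ]
}}

```text
clock: 25.9
tcp_pos: [0.4945, -0.2504, 0.1201]
orientation: [-1.207, -1.212, 1.211]
contact_force: [-0.4, 0.6, -0.4]
grip_width: 0.0598
```

```bash
python3 lk.py q "(.62,-.1535,.0)"
```

```text
t 25.9 tcp [ 0.4945 -0.2504  0.1201] F [-0.4  0.6 -0.4] grip 0.06
shift cm [ 3.61 10.22  8.93] tool z heading deg -179.8 x [-0.004  1.     0.001] y [-0.     0.001 -1.   ]
world-ccw turn needed -0.2
top [ 0.6242 -0.1545 -0.0037] -62.2 side [ 0.6242 -0.1547 -0.0206] -53.6
bl world [ 0.6694 -0.0946] dock mm [ 3.9 -1.1]
br world [ 0.669  -0.2146] dock mm [   3.2 -121.1]
fr world [ 0.579  -0.2143] dock mm [ -86.8 -120.5]
fl world [ 0.5794 -0.0943] dock mm [-86.1  -0.5]
```

View pics/q_s.png

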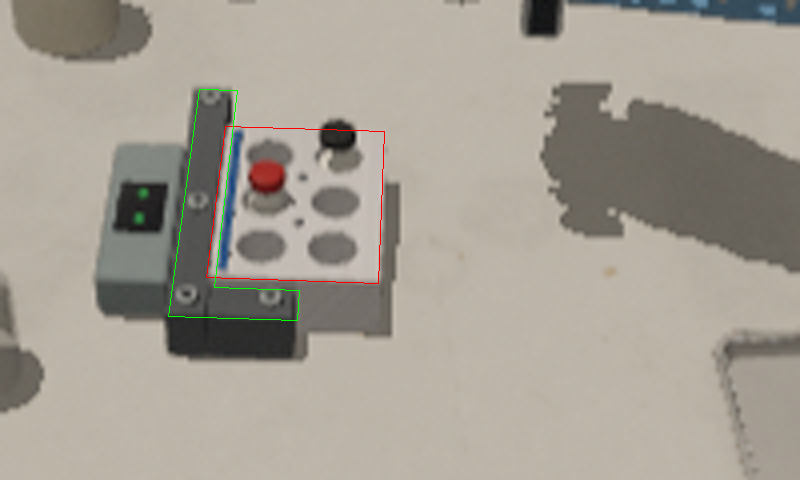

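View pics/q_t.png

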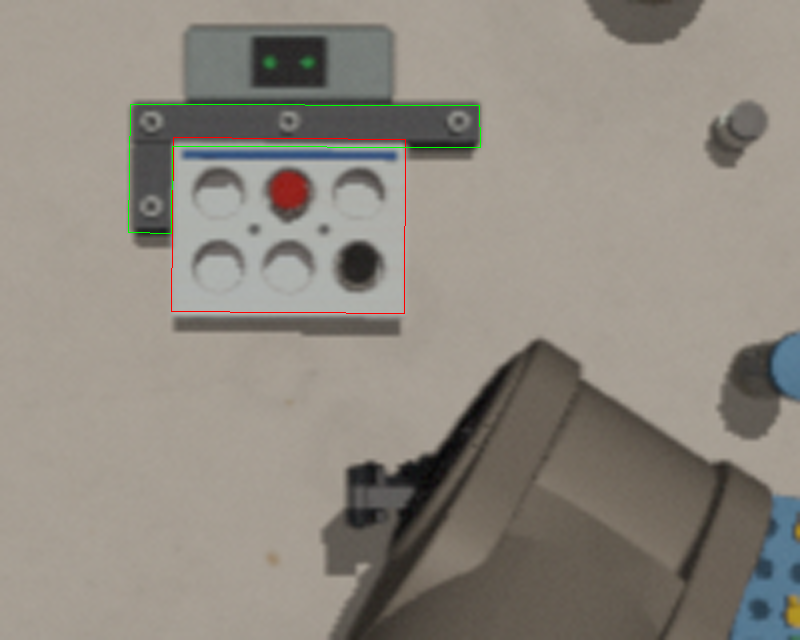

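```bash
python3 - <<'E'
from h import *
f=r.grab_frame("top");crop(f["image"],228,160,308,220,10,"pics/z1.png")
f=r.grab_frame("side");crop(f["image"],240,185,320,260,8,"pics/z2.png")
E
```

```text
(no output)
```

View pics/z1.png

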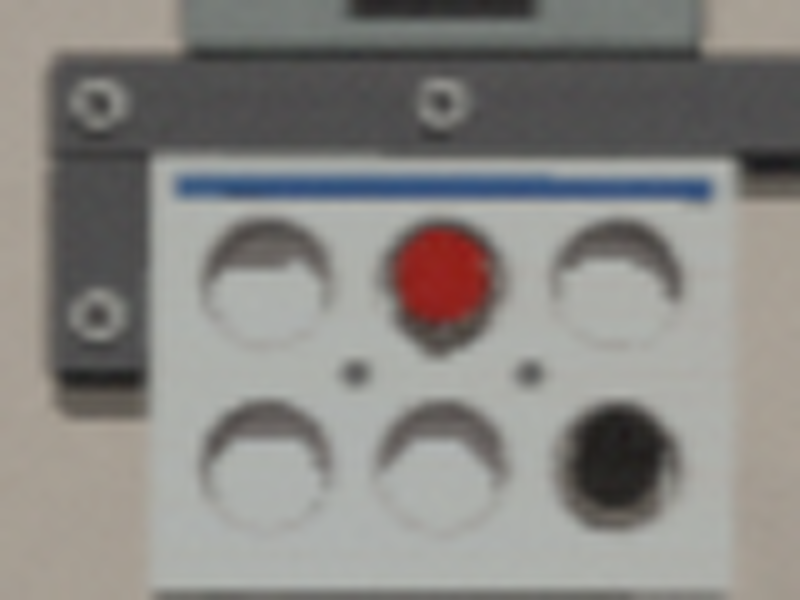

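View pics/z2.png

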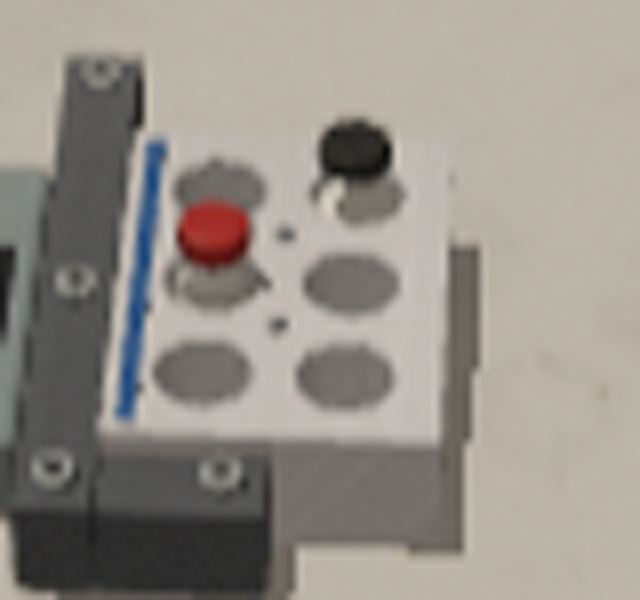

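```bash
python3 -c "
from bench import r
for t in ('tube_50','vial_grey','reagent_bottle'):
    r.grab_frame('side');print(t,r.recognise('side',t)[:1])
print(r.hand_in(), r.get_obs()['clock'])"
```

```text
tube_50 [{'rect': [301.1, 128.2, 314.5, 166.0], 'p': 0.82}]
vial_grey [{'rect': [250.9, 148.2, 264.1, 166.8], 'p': 0.45}]
reagent_bottle [{'rect': [180.4, 226.2, 203.5, 269.8], 'p': 0.78}]
the job is handed in; nothing more can be done
the job is handed in; nothing more can be done
```

The block is docked and the job was handed in at about 26 s, well under the 72 s limit. The hand-in gave no verdict. Nothing was gripped or lifted.

**What I did:**
- I pushed the front-left corner with one fingertip to turn the block from about 0.61 rad to square.
- I pushed it straight to about 8 mm from the fence with two spread fingertips.
- I pushed its right end until it met the end stop: the tool stopped moving while the force rose to 16 N.
- I pushed its front until it met the fence: the tool stopped moving while the force rose to 30 N.
- I then backed the fingers off, up and clear.

**Last checks:**
- **Fence and stop:** in magnified top and side pictures the back face sits flush along the fence and the left end abuts the stop. Any gap is under about 1.5 mm. The probes are hidden behind the block, so their travel is inferred from that gap.
- **Vials:** both stand upright, down in their holes.
- **Tube, bottle and grey vial:** the recogniser finds them within about 4 pixels (a few mm) of where they began.
- **Fingers:** the contact force at the end was near zero.

**Checks that disagreed:**
- The automatic outline fit put the block 3 to 4 mm inside the fence. It was misled by the dark fence edge there.
- The side-view yaw (-0.021 rad) disagreed with the top view (-0.004 rad). I relied on the magnified pictures and the force stops instead.

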